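# Slide the cover plate across the welding jig over its backing block

## Robot

A 7-joint arm with a two-finger parallel gripper is mounted at the origin on a cart in front of the work surface, level with it; the furniture and walls round the work are solid. World frame = base frame: x ahead of the robot, y to its left, z up, the work surface at z = 0. Lengths are in m, angles in rad, forces in N, time in s.
With the tool pointing down it reaches from about 0.425 to 0.875 m from the base axis. Payload 8.4 kg.
Tool frame: the origin (TCP) lies on the centre line of the jaws, within the pads' length; the fingertips stand env.tips_ahead ahead of it and the grasp point (between the pads) lies 3 mm ahead of it (env.tips_ahead is the distance from the TCP to the fingertips, in m); z points along the fingers, y is the line along which they close (so a half turn about z gives the same grasp; the last joint's range is limited). The gripper opens to 87 mm and grips with 3 to 60 N. Pads are 19 mm wide; open, the fingers measure 117 mm over their backs; the gripper's body (75 mm by 190 mm) begins 51 mm behind the grasp point.
Start: joints at [-1.336, 0.333, 0.04, 1.465, -0.013, 1.343, -0.059], TCP at [0.213, 0.614, 0.245] pointing down, gripper open.
Joint ranges: [-2.58, 2.58], [-0.38, 2.09], [-1.3, 1.39], [0.25, 2.4], [-1.5, 4.64], [0.08, 2.09], [-2.65, 2.65]. Speed limits (rad/s): [2.22, 2.22, 2.79, 2.79, 3.14, 3.14, 3.14].

## Interface

Orientations are given as a unit quaternion [x, y, z, w].
In Python, from cell import env gives the robot as it stands. The module is installed in compiled form; this text tells all that it offers.
- The arm moves only by the shell command python3 -m jog 'ROWS' [FORCE]. ROWS is JSON, a list of rows, each a list of 7 numbers: the shift along the tool's x, y, z in cm, then the turn, a rotation vector about the tool's x, y, z in rad, then the closure, from 0 (fully open) to 1 (shut). A call has exactly 5 rows; each row is the pose to reach, as a shift and turn from the pose commanded when the call began, along the tool's axes at that moment; what a row does not reach only later rows make up. A row lasts 1/10 s, in which the tool goes at most 50 mm and 8.59 degrees, less where a joint would pass 70% of its speed; a pose out of reach is approached as far as the arm can. A call with a gripper value outside its range is refused whole. The fingers move at their own pace and stop on an object; FORCE is the grip in N (left out, the last holds). Time passes only in rows, so rows that repeat a pose let the fingers close, or fill a call up. It gives the time, the measured TCP pose, the force, the opening and the grip force at its end, in the units of the state.
- env.read_state(): the state, without advancing time (a new reading comes with each control period).
- env.camera(name): name is "side" or "top" or "wrist"; returns a dict with "img" (480x640x3 uint8, red, green, blue), "depth" (480x640 float32, m along the optical axis (not along the pixel's ray), 0 where there is no reading), "mtx" (3x3 intrinsics, pixels), "R" (3x3) and "t" (3): a world point X has camera coordinates R X + t. Camera axes: x right, y down, z forward; pixel columns grow to the right and rows downward; lengths in m; the calibration is good to about 2 mm. A picture is of the moment at which its call begins.
- env.job_done(): hands the job in; it is judged then, once.
Trained networks look in a picture, given as the dict that the camera call returned (one of the last four; its "shot" number tells which), for a name from the list of things; names that differ only in an ending like _2 or _b are one class to them, and where a whole thing is asked for, a point or a joint stands for the part that bears it (a point fixed in the world has none). Each returns a list of dicts, best first, with "conf" (0 to 1); they miss things now and then, are a little off and sometimes report something else, mostly with a low value. They report only what shows in the picture. A call takes as long as a camera call. They do not tell look-alikes from the thing itself.
- env.find_in(thing, picture): "box" ([left, top, right, bottom] in pixels, round what is visible of it).
- env.mark_of(thing, picture): "position" ([column, row] in pixels: a listed point, or the origin of a listed thing).
The state is a dict: "t": time; "joints": joint angles; "joint_vel": joint speeds; "joint_torque": joint torques, N m; "tool_pos": TCP position; "tool_rot": TCP orientation; "force": force on the tool from outside, world axes, zero at the start; "wrist_torque": the same for the moment, N m; "grip_width": finger opening in m; "gripper_force": force on a finger pad.
Only numpy, scipy, OpenCV 4.12 (cv2) and the standard library are available. Lean on these libraries where they do the work, as an engineer would, in place of code of your own. Each camera call takes 0.05 s, during which the arm holds its last target. There are 200 camera calls.

## Task

Take the shortest of the three bare steel blocks that lie to the right of and behind the vise and set it down flat, right side up as it lay, in the middle of the open gap of the welding jig. Then, without lifting it, slide the aluminium cover plate along the jig's deck and across the gap over the block, until its far end lies squarely under the two keepers against the stop and the plate bridges both supports. Leave the other two blocks, the spray bottle and the tape measure beside the jig where they are.

Things in the scene. Friction and masses are not known exactly. Their poses are not given: they have to be found in the camera images.
- weld_jig: Fixed steel welding jig. Origin: on the bench under the middle of its open gap; x along the slide direction from the deck (-x) to the stop (+x), y across. On four feet; base plate 20 to 30 mm above the bench, x -225 to 90, y +-88. Near support: flat deck without side walls, top 72 mm above the bench, x -214 to -31, y +-80. Gap x -31 to 31. Far support: ledge, top also at 72 mm, x 31 to 63.
- gap_floor (a point): Middle of the floor of the jig's gap, 30 mm above the bench, 42 mm below the deck: the underside of the block belongs here; axes as the jig's. The gap is 62 mm wide along x and open at both y ends.
- stop_face (a point): Middle of the foot of the stop's face, at ledge height (72 mm above the bench), 63 mm from the jig's origin along its x; axes as the jig's. The stop is 80 mm wide and 18 mm high. With the plate home, its front end touches it and the plate's centre lies 70 mm back from it, in the middle across, long side along x.
- keeper_mouth (a point): Middle between the mouths of the two keepers, at ledge height, 41 mm from the jig's origin along x; axes as the jig's. Posts at y +-55 to +-80, 20 mm high, flared outward toward the gap; their lips reach in to y +-43, undersides 20 mm and tops 26 mm above the ledge (screw heads 5 mm more). Ledge front edge chamfered 6 mm.
- cover_plate: Loose plain aluminium plate 140 (x) x 100 (y) x 14 (z) mm, 0.5 kg, lying on the jig's deck, often askew and off the middle. Too wide to grip. Origin: centre of its underside, 72 mm above the bench when flat on the jig.
- short_block: The shortest of the three bare steel blocks right of and behind the vise: 32 (x) x 50 (y) x 36 (z) mm, 0.44 kg. Origin: centre of its underside. It fits the 62 mm gap with its 50 mm side along the slide direction, leaving the gripper room at its 32 mm wide faces.
- long_block: Bystander: bare steel block 30 x 110 x 36 mm (x, y, z), origin at the centre of its underside.
- flat_block: Bystander: bare steel block 45 x 75 x 22 mm (x, y, z), origin at the centre of its underside.
- spray_bottle: Bystander: standing white spray bottle with a blue head, 62 x 87 x 225 mm, origin at the centre of its underside.
- tape_measure: Bystander: standing yellow tape measure 34 x 79 x 65 mm (x, y, z), origin at the centre of its underside, beside the jig.
Not all that is in view belongs to the job. Leave any orange look-alike of the short_block alone.

How it is judged:
On the way:
1. the short block stands flat in the middle of the gap, let go, while the plate is still back on the deck (x of short_block in the frame of weld_jig between -0.012 and 0.012 m and y of short_block in the frame of weld_jig between -0.025 and 0.025 m and z of short_block in the frame of weld_jig between 0.026 and 0.034 m and angle between short_block's own z axis and vertical below 0.1 rad and linear speed of short_block below 0.02 m/s and contact force between the fingers and short_block below 0.1 N and x of cover_plate in the frame of weld_jig below -0.08 m), for 0.2 s.
At the end, for the whole second after the job is handed in: Short block flat on the gap floor, within 12 mm along and 25 mm across of its middle. Plate flat on both supports under the keepers, far end within 6 mm of the stop, within 9 mm of the middle across, square within 0.08 rad. All at rest, bystanders where they were (x of short_block in the frame of weld_jig between -0.012 and 0.012 m and y of short_block in the frame of weld_jig between -0.025 and 0.025 m and z of short_block in the frame of weld_jig between 0.026 and 0.034 m and angle between short_block's own z axis and vertical below 0.1 rad and linear speed of short_block below 0.02 m/s and x of cover_plate in the frame of weld_jig between -0.013 and -0.003 m and y of cover_plate in the frame of weld_jig between -0.009 and 0.009 m and z of cover_plate in the frame of weld_jig between 0.068 and 0.076 m and angle between the x axis of cover_plate and the x axis of weld_jig, either way round below 0.08 rad and angle between cover_plate's own z axis and vertical below 0.04 rad and linear speed of cover_plate below 0.01 m/s); the robot touches nothing.
It fails at once if the cover plate is lifted more than 13 mm off the supports, dropped off the jig or tipped beyond 0.2 rad (z of cover_plate in the frame of weld_jig above 0.085 m or z of cover_plate in the frame of weld_jig below 0.055 m or angle between cover_plate's own z axis and vertical above 0.2 rad).
It fails at once if another block, the spray bottle or the tape measure is moved more than 20 mm or tipped (distance of any of long_block, flat_block, spray_bottle, tape_measure from where it was at the start of the episode above 0.02 m or angle between any of long_block, flat_block, spray_bottle, tape_measure's own z axis and vertical above 0.3 rad).
It also fails if it takes over 72 s, if anything falls off the work surface, if the arm or the gripper's body presses on something with over 40 N, if the wrist force passes 120 N, or if a joint passes its speed limit or range.

## Working session

There is one attempt and no reset: what is moved stays moved. The work goes in short steps, Python scripts to look and compute and a shell command to move; the robot and the scene stay as the last step left them, time stands still between calls to the robot, and variables do not carry over. Pictures are saved under pics/ and viewed, at most 10 in all, crops included, and the job is handed in when it is done.

```bash
mkdir -p pics; cat > h.py <<'E'
import numpy as np, cv2
from cell import env
from scipy.spatial.transform import Rotation as Ro
def cloud(p):
    d=p["depth"]; v,u=np.mgrid[:480,:640]; K=p["mtx"]
    c=np.stack([(u-K[0,2])/K[0,0]*d,(v-K[1,2])/K[1,1]*d,d],-1)
    w=(c-p["t"])@p["R"]; w[d==0]=np.nan
    return w
def ray(p,px,z):
    K=p["mtx"]; r=np.array([(px[0]-K[0,2])/K[0,0],(px[1]-K[1,2])/K[1,1],1])@p["R"]
    o=-p["R"].T@p["t"]; return o+r*(z-o[2])/r[2]
E
python3 - <<'E'
from h import *
print(env.tips_ahead, env.read_state())
for n in ["top","side"]:
    p=env.camera(n); cv2.imwrite(f"pics/{n}.png",p["img"][...,::-1]); np.savez(f"{n}.npz",**{k:p[k] for k in("img","depth","mtx","R","t")})
    w=cloud(p)
    print(n,"cam",-p["R"].T@p["t"])
    for th in ["weld_jig","gap_floor","stop_face","keeper_mouth","cover_plate","short_block","long_block","flat_block","spray_bottle","tape_measure"]:
        m=env.mark_of(th,p)[:3]; b=env.find_in(th,p)[:3]
        print(th,[(np.round(x["position"]).tolist(),round(x["conf"],2)) for x in m],[(np.round(x["box"]).tolist(),round(x["conf"],2)) for x in b])
E
```

```text
0.022 {'t': 0.0, 'joints': array([-1.33621638,  0.33390547,  0.03987254,  1.46627694, -0.01340071,
        1.34331879, -0.05850166]), 'joint_vel': array([ 4.01545761e-04,  1.47073134e-03, -3.78741903e-05,  7.96052585e-06,
        4.17860962e-04, -1.02632424e-03, -8.56452304e-05]), 'joint_torque': array([-2.13276844e-04, -6.56376314e+01,  1.33500617e+00, -4.03790617e+01,
       -5.97633398e-02,  4.47920908e-02,  1.21484813e-04]), 'tool_pos': array([0.2128307 , 0.61369849, 0.24365998]), 'tool_rot': array([ 1.66125122e-01,  9.86104340e-01, -8.17198838e-04, -8.18567283e-05]), 'force': array([-0.60140686, -0.43951265,  0.40289926]), 'wrist_torque': array([ 0.01150358, -0.00564691, -0.01031941]), 'gripper_force': 0.0, 'grip_width': 0.0871057434391616}
top cam [0.58248121 0.00689127 0.99849145]
weld_jig [([178.0, 269.0], 0.96)] [([162.0, 287.0, 223.0, 370.0], 0.68), ([110.0, 213.0, 247.0, 392.0], 0.59)]
gap_floor [([173.0, 269.0], 0.56), ([177.0, 268.0], 0.54)] [([109.0, 214.0, 251.0, 391.0], 0.66)]
stop_face [([156.0, 238.0], 0.83), ([176.0, 270.0], 0.47)] [([112.0, 217.0, 246.0, 390.0], 0
[... 1001 characters left out ...]
0.68)] [([219.0, 178.0, 334.0, 235.0], 0.95)]
cover_plate [([248.0, 207.0], 0.62)] [([224.0, 196.0, 278.0, 214.0], 0.94)]
short_block [([196.0, 332.0], 0.85), ([406.0, 262.0], 0.79), ([313.0, 263.0], 0.72)] [([172.0, 311.0, 193.0, 335.0], 0.97), ([302.0, 242.0, 330.0, 270.0], 0.91), ([390.0, 240.0, 417.0, 261.0], 0.69)]
long_block [([330.0, 284.0], 0.92)] [([302.0, 260.0, 359.0, 297.0], 0.7), ([321.0, 218.0, 349.0, 251.0], 0.25)]
flat_block [([297.0, 328.0], 0.95)] [([268.0, 305.0, 321.0, 342.0], 0.86)]
spray_bottle [([233.0, 377.0], 0.87)] [([180.0, 219.0, 247.0, 389.0], 0.78)]
tape_measure [([337.0, 246.0], 0.76)] [([322.0, 220.0, 348.0, 250.0], 0.71), ([263.0, 180.0, 335.0, 234.0], 0.46)]
```

View pics/top.png

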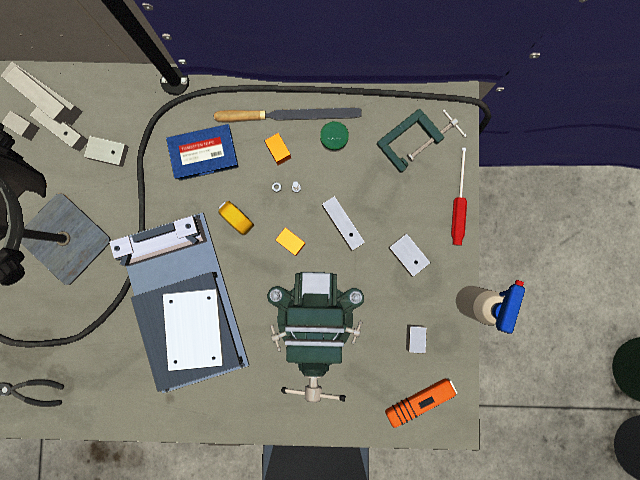

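View pics/side.png

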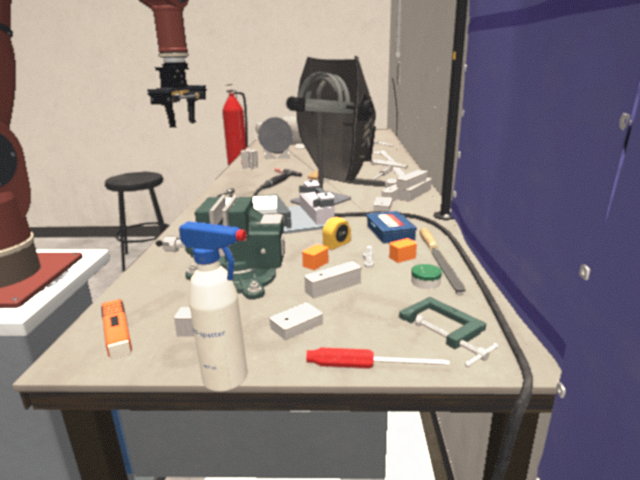

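The top view shows the jig at left (deck and plate around (195,328), keepers and stop around (156,238)) and the vise at (315,325). The bare short block is at (417,338), right of the vise. The blocks at (278,150) and (290,241) are the orange look-alikes. The spray bottle stands at (490,307). Next I measure with depth.

```bash
python3 - <<'E'
from h import *
p=dict(np.load("top.npz")); w=cloud(p)
def rect(box,z0,z1,name):
    l,t,r,b=box; s=w[t:b,l:r].reshape(-1,3); s=s[(s[:,2]>z0)&(s[:,2]<z1)]
    (c,sz,a)=cv2.minAreaRect((s[:,:2]*1000).astype(np.float32))
    bx=cv2.boxPoints((c,sz,a))
    print(name,len(s),"z",np.round(np.median(s[:,2]),4),"c",np.round(c,1),"size",np.round(sz,1),"ang",round(a,1),np.round(bx).tolist())
rect((400,315,435,360),.025,.05,"short")
rect((155,280,230,378),.080,.095,"plate")
rect((100,200,260,400),.064,.078,"deck+ledge")
rect((315,190,370,255),.025,.05,"long")
rect((210,195,258,240),.03,.08,"tape")
rect((260,265,370,410),.02,.3,"vise")
print("vise zmax",np.nanmax(w[265:410,260:370,2]))
rect((100,205,215,265),.086,.11,"keepers")
rect((450,275,530,340),.02,.3,"bottle")
# plate image-edges via brightness
for n,px,z in [("jig",(178,269),0),("gap",(175,269),.03),("stop",(156,238),.072),("plate",(194,328),.072),("short",(416,336),0)]: print(n,ray(p,px,z).round(4))
q=dict(np.load("side.npz"))
for n,px,z in [("jig",(298,232),0),("gap",(296,217),.03),("stop",(317,197),.072),("keep",(312,198),.072),("plate",(248,207),.072),]: print("side",n,ray(q,px,z).round(4))
im=p["img"][195:400,95:265][...,::-1]; cv2.imwrite("pics/jig.png",cv2.resize(im,None,fx=2.9,fy=2.9,interpolation=cv2.INTER_CUBIC))
E
```

```text
short 464 z 0.036 c [ 458.3 -189.4] size [32.9 50.5] ang 89.3 [[433.0, -206.0], [483.0, -206.0], [484.0, -173.0], [433.0, -173.0]]
plate 4199 z 0.0857 c [472.3 234.7] size [140.3 101.2] ang 6.9 [[397.0, 276.0], [409.0, 176.0], [548.0, 193.0], [536.0, 293.0]]
deck+ledge 5453 z 0.0715 c [531.6 229.3] size [289.7 246.6] ang 18.8 [[355.0, 299.0], [434.0, 66.0], [708.0, 159.0], [629.0, 393.0]]
long 867 z 0.0359 c [681.2 -41.5] size [109.9  30.7] ang 34.3 [[627.0, -60.0], [645.0, -85.0], [735.0, -23.0], [718.0, 2.0]]
tape 592 z 0.0597 c [669.5 187. ] size [70.3 80.3] ang 49.1 [[616.0, 187.0], [677.0, 134.0], [723.0, 187.0], [662.0, 240.0]]
vise 6088 z 0.1284 c [465.1   6.1] size [236.7 177. ] ang 1.8 [[344.0, 91.0], [350.0, -86.0], [586.0, -79.0], [581.0, 98.0]]
vise zmax 0.161489116405442
keepers 1228 z 0.0957 c [633.5 308.8] size [ 49.5 161. ] ang 18.5 [[584.0, 377.0], [636.0, 225.0], [683.0, 240.0], [631.0, 393.0]]
bottle 2250 z 0.1637 c [ 539.3 -292. ] size [42.7 84.5] ang 73.6 [[493.0, -301.0], [574.0, -324.0], [586.0, -283.0], [505.0, -260.0]]
jig [0.5827 0.2895 0.    ]
gap [0.5825 0.2869 0.03  ]
stop [0.6401 0.3134 0.072 ]
plate [0.4736 0.2343 0.072 ]
short [ 0.4603 -0.1941  0.    ]
side jig [0.5922 0.2622 0.    ]
side gap [0.5859 0.2917 0.03  ]
side stop [0.6396 0.3276 0.072 ]
side keep [0.627  0.3191 0.072 ]
side plate [0.4731 0.2489 0.072 ]
```

View pics/jig.png

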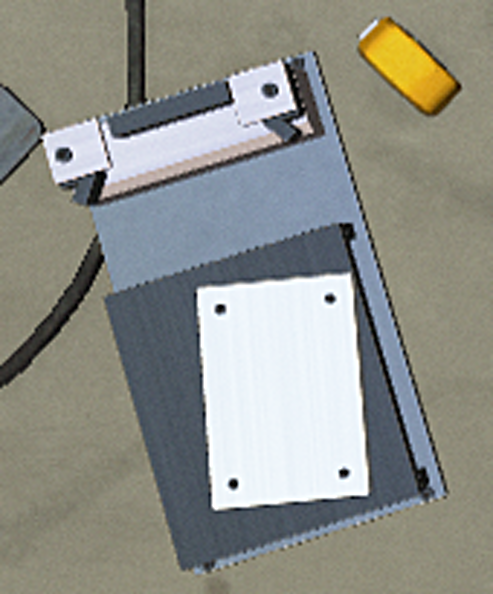

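The crop shows the jig turned about 18° in the world. The plate lies askew on the deck, nearer its right edge, and the gap is empty between deck and ledge. I now fit the jig pose and check clearances near the short block.

```bash
python3 - <<'E'
from h import *
from scipy.optimize import minimize
p=dict(np.load("top.npz")); w=cloud(p)
s=w[195:400,95:265].reshape(-1,3); s=s[np.isfinite(s[:,2])]
pc=np.array([.4723,.2347])
def model(q):
    x,y=q[:,0],np.abs(q[:,1]); z=np.zeros(len(q))
    z[(x>-.225)&(x<.09)&(y<.088)]=.03
    z[(x>-.214)&(x<-.031)&(y<.08)]=.072
    z[(x>.031)&(x<.063)&(y<.05)]=.072
    z[(x>.063)&(x<.078)&(y<.04)]=.09
    return z
def J(v,full=False):
    c,sn=np.cos(v[2]),np.sin(v[2]); d=s[:,:2]-v[:2]
    q=np.c_[d@[c,sn],d@[-sn,c]]
    m=(q[:,0]>-.26)&(q[:,0]<.062)&(np.abs(q[:,1])<.12)&~((s[:,2]>.08))&~((q[:,0]>.028)&(np.abs(q[:,1])>.04))
    e=np.minimum(np.abs(s[m,2]-model(q[m])),.02)
    return e.mean()*1000
best=min((minimize(J,[.584+a,.289+b,np.radians(t)],method="Nelder-Mead",options=dict(initial_simplex=np.array([[.584+a,.289+b,np.radians(t)]]*4)+np.r_[np.zeros((1,3)),np.diag([.006,.006,.03])],xatol=1e-5,fatol=1e-5)) for a in(-.005,.005) for b in(-.006,.004) for t in(16,19)),key=lambda r:r.fun)
v=best.x; print("jig",v.round(4),"deg",np.degrees(v[2]).round(2),"res",best.fun)
c,sn=np.cos(v[2]),np.sin(v[2]); R=np.array([[c,-sn],[sn,c]])
print("plate in jig",(R.T@(pc-v[:2])).round(4), "yaw rel",6.9-np.degrees(v[2]))
d=s[:,:2]-v[:2]; q=d@R
# edge checks
k=(np.abs(s[:,2]-.072)<.004)&(np.abs(q[:,1])<.05); print("deck front x", np.percentile(q[k&(q[:,0]<0)][:,0],99), "ledge x",np.percentile(q[k&(q[:,0]>0.01)][:,0],[2,98]))
k=(np.abs(s[:,2]-.072)<.004)&(q[:,0]<-.04)&(q[:,0]>-.2); print("deck y",np.percentile(q[k][:,1],[.5,99.5]), "rear",np.percentile(q[(np.abs(s[:,2]-.072)<.004)&(np.abs(q[:,1])<.07)][:,0],.3))
k=(s[:,2]>.09)&(s[:,2]<.11)&(np.abs(q[:,0])<.1); print("keepers",np.percentile(q[k],[1,99],axis=0).round(4).tolist())
# clearances near short block
a=w[250:420,250:540].reshape(-1,3); a=a[(a[:,2]>.06)]
n=a[(a[:,0]>.40)&(a[:,0]<.52)&(a[:,1]<-.06)&(a[:,1]>-.12)]; print("vise near ymin",n[np.argsort(n[:,1])[:5]].round(3).tolist())
n=a[(a[:,1]<-.22)]; print("bottle xmin",n[np.argsort(n[:,0])[:5]].round(3).tolist(),"ymax",n[np.argsort(-n[:,1])[:5]].round(3).tolist())
E
```

```text
jig [0.5836 0.2914 0.3288] deg 18.84 res 2.528971504801909
plate in jig [-0.1237 -0.0178] yaw rel -11.939112629790499
deck front x -0.03180572183798633 ledge x [0.03293202 0.06343476]
deck y [-0.07979284  0.07968113] rear -0.21357529026694486
keepers [[0.0288, -0.0792], [0.0763, 0.079]]
vise near ymin []
bottle xmin [[0.495, -0.295, 0.213], [0.495, -0.293, 0.221], [0.496, -0.295, 0.221], [0.496, -0.296, 0.221], [0.496, -0.298, 0.222]] ymax [[0.526, -0.268, 0.122], [0.531, -0.268, 0.104], [0.53, -0.268, 0.115], [0.533, -0.269, 0.115], [0.526, -0.269, 0.108]]
```

```bash
cat > go.py <<'E'
import sys; from h import *
# usage: go.py x y z heading_deg [more targets as x,y,z,h]; prints tool-frame shift from current pose for each
s=env.read_state(); R=Ro.from_quat(s["tool_rot"]); p=s["tool_pos"]
h=np.degrees(np.arctan2(*R.as_matrix()[1::-1,1])); print("t",round(s["t"],2),"pos",p.round(4),"h",h.round(2),"F",s["force"].round(1),"w",round(s["grip_width"],4),"gf",round(s["gripper_force"],1))
for a in sys.argv[1:]:
    x,y,z,hd=map(float,a.split(",")); H=np.radians(hd)
    T=Ro.from_matrix(np.c_[[-np.sin(H),np.cos(H),0],[np.cos(H),np.sin(H),0],[0,0,-1]])
    print(a,"->cm",(R.inv().apply(np.array([x,y,z])-p)*100).round(2),"rot",(R.inv()*T).as_rotvec().round(3))
E
python3 go.py .5,.3,.26,90 .52,0,.26,90 .452,-.1894,.26,89.6
```

```text
t 2.1 pos [0.213  0.6141 0.2446] h 70.87 F [0.4 0.4 0.3] w 0.087 gf 0.0
.5,.3,.26,90 ->cm [-37.41 -20.27  -1.54] rot [ 0.    -0.    -0.334]
.52,0,.26,90 ->cm [-49.13 -47.96  -1.54] rot [ 0.    -0.    -0.334]
.452,-.1894,.26,89.6 ->cm [-48.91 -68.08  -1.54] rot [ 0.    -0.    -0.327]
```

```bash
python3 -m jog '[[-4.2,-2.3,-0.5,0,0,0,0],[-8.4,-4.6,-1,0,0,0,0],[-12.6,-6.9,-1.5,0,0,0,0],[-16.8,-9.2,-1.5,0,0,0,0],[-21,-11.5,-1.5,0,0,0,0]]'
python3 -m jog '[[-4.2,-2.3,0,0,0,-0.07,0],[-8.4,-4.6,0,0,0,-0.14,0],[-12.6,-6.9,0,0,0,-0.21,0],[-15,-9.2,0,0,0,-0.28,0],[-16.4,-12,0,0,0,-0.33,0]]'
python3 go.py .52,0,.26,90 .452,-.1894,.26,89.6
```

```text
t: 2.6
tool_pos: [0.3748, 0.4351, 0.26]
tool_rot: [0.166, 0.986, 0.0, 0.0]
force: [0.7, 0.9, 0.4]
grip_width: 0.087
gripper_force: 0.0
t: 3.1
tool_pos: [0.491, 0.2674, 0.2594]
tool_rot: [0.002, 1.0, -0.0, 0.0]
force: [0.6, -0.1, -0.2]
grip_width: 0.087
gripper_force: 0.0
t 3.1 pos [0.491  0.2674 0.2594] h 89.81 F [ 0.6 -0.1 -0.2] w 0.087 gf 0.0
.52,0,.26,90 ->cm [ -2.99 -26.73  -0.04] rot [-0.     0.001 -0.003]
.452,-.1894,.26,89.6 ->cm [ 3.750e+00 -4.569e+01 -4.000e-02] rot [-0.     0.001  0.004]
```

```bash
python3 -m jog '[[-1,-4.8,0,0,0,0,0],[-2,-9.6,0,0,0,0,0],[-2,-14.4,0,0,0,0,0],[-1.5,-19.2,0,0,0,0,0],[-1,-24,0,0,0,0,0]]'
python3 -m jog '[[1,-4.8,0,0,0,0,0],[2,-9.6,0,0,0,0,0],[3,-14.4,0,0,0,0,0],[4,-18,0,0,0,0,0],[4.7,-21.7,0,0,0,0,0]]'
python3 -m jog '[[0,0,0,0,0,0,0],[0,0,0,0,0,0,0],[0,0,0,0,0,0,0],[0,0,0,0,0,0,0],[0,0,0,0,0,0,0]]'
python3 - <<'E'
from h import *
p=env.camera("wrist"); cv2.imwrite("pics/wrist1.png",p["img"][...,::-1])
w=cloud(p).reshape(-1,3); s=w[(np.abs(w[:,2]-.036)<.004)&(abs(w[:,0]-.458)<.05)&(abs(w[:,1]+.19)<.05)]
print(len(s),cv2.minAreaRect((s[:,:2]*1000).astype(np.float32)),s.mean(0) if len(s) else 0)
E
python3 go.py .452,-.1894,.25,89.6 .452,-.1894,.029,89.6
```

```text
t: 3.6
tool_pos: [0.498, 0.0275, 0.2597]
tool_rot: [0.002, 1.0, 0.0, 0.0]
force: [0.4, -0.5, -0.4]
grip_width: 0.0873
gripper_force: 0.0
t: 4.1
tool_pos: [0.4497, -0.1891, 0.2599]
tool_rot: [0.002, 1.0, 0.0, 0.0]
force: [1.7, 0.2, -0.4]
grip_width: 0.0869
gripper_force: 0.0
t: 4.6
tool_pos: [0.4509, -0.1864, 0.2595]
tool_rot: [0.001, 1.0, -0.0, -0.0]
force: [-0.4, -0.5, 0.5]
grip_width: 0.0873
gripper_force: 0.0
2094 ((458.69384765625, -188.58721923828125), (31.959476470947266, 50.25791549682617), 87.90234375) [ 0.45788131 -0.1885244   0.03562991]
t 4.65 pos [ 0.4508 -0.1865  0.2595] h 89.87 F [ 0.3  0.7 -0.5] w 0.0869 gf 0.0
.452,-.1894,.25,89.6 ->cm [-0.12 -0.28  0.95] rot [-0.    -0.     0.005]
.452,-.1894,.029,89.6 ->cm [-0.12 -0.28 23.05] rot [-0.    -0.     0.005]
```

View pics/wrist1.png

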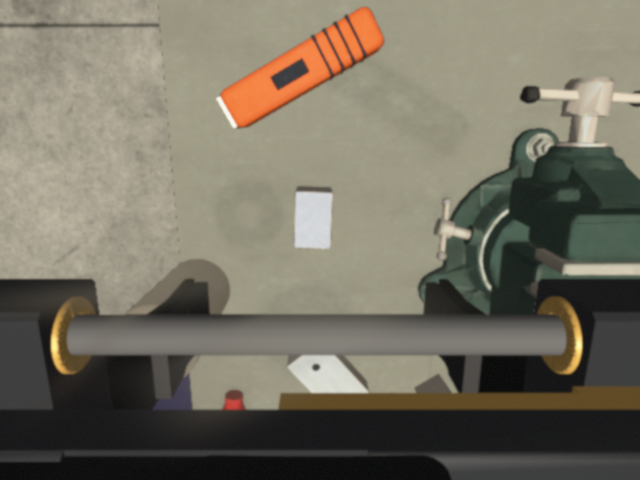

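The wrist view shows the block alone at (313,218), clear of the vise at right and the bottle at left. The measured centre is (0.458,-0.189) and the size matches. I descend and grip.

```bash
python3 -m jog '[[-0.1,-0.2,3.5,0,0,0.02,0],[-0.1,-0.2,7.5,0,0,0.02,0],[-0.1,-0.2,11.5,0,0,0.02,0],[-0.1,-0.2,15.5,0,0,0.02,0],[-0.1,-0.2,18.5,0,0,0.02,0]]'
python3 -m jog '[[0,0,1.5,0,0,0,0],[0,0,3,0,0,0,0],[0,0,4,0,0,0,0],[0,0,4.5,0,0,0,0],[0,0,4.5,0,0,0,0]]'
python3 go.py .452,-.1888,.029,88.5
```

```text
t: 5.15
tool_pos: [0.4508, -0.1887, 0.0724]
tool_rot: [0.012, 1.0, 0.0, -0.001]
force: [-0.2, 1.6, 0.7]
grip_width: 0.087
gripper_force: 0.0
t: 5.65
tool_pos: [0.4515, -0.1892, 0.0293]
tool_rot: [0.012, 1.0, -0.0, -0.0]
force: [0.1, 0.1, 0.7]
grip_width: 0.0871
gripper_force: 0.0
t 5.65 pos [ 0.4515 -0.1892  0.0293] h 88.65 F [0.1 0.1 0.7] w 0.0871 gf 0.0
.452,-.1888,.029,88.5 ->cm [-0.05  0.04  0.03] rot [-0.    -0.001  0.003]
```

```bash
python3 -m jog '[[0,0,0,0,0,0,1],[0,0,0,0,0,0,1],[0,0,0,0,0,0,1],[0,0,0,0,0,0,1],[0,0,0,0,0,0,1]]' 35
python3 -m jog '[[0,0,0,0,0,0,1],[0,0,0,0,0,0,1],[0,0,-1,0,0,0,1],[0,0,-2,0,0,0,1],[0,0,-4,0,0,0,1]]'
python3 go.py
```

```text
t: 6.15
tool_pos: [0.4517, -0.1893, 0.0298]
tool_rot: [0.012, 1.0, 0.0, 0.0]
force: [0.4, -0.3, 0.4]
grip_width: 0.0552
gripper_force: 0.0
t: 6.65
tool_pos: [0.4505, -0.1891, 0.0696]
tool_rot: [0.012, 1.0, 0.0, -0.001]
force: [-0.9, -0.3, -2.9]
grip_width: 0.0315
gripper_force: 35.0
t 6.65 pos [ 0.4505 -0.1891  0.0696] h 88.63 F [-0.9 -0.3 -2.9] w 0.0315 gf 35.0
```

```bash
python3 -m jog '[[0,0,-4,0,0,0,1],[0,0,-8,0,0,0,1],[0,0,-12,0,0,0,1],[0,0,-15,0,0,0,1],[0,0,-17,0,0,0,1]]'
python3 - <<'E'
from h import *
s=env.read_state(); p=env.camera("wrist"); w=cloud(p).reshape(-1,3); t=s["tool_pos"]
q=w[(abs(w[:,0]-t[0])<.06)&(abs(w[:,1]-t[1])<.03)&(abs(w[:,2]-t[2])<.03)]-t
q=q[abs(q[:,1])<.012]
if len(q): print(len(q),"z med",np.median(q[:,2]),np.percentile(q,[1,99],axis=0).round(4).tolist())
cv2.imwrite("pics/wrist2.png",p["img"][...,::-1])
E
python3 go.py .50,-.05,.24,95 .577,.2891,.24,108.84
```

```text
t: 7.15
tool_pos: [0.4517, -0.1899, 0.2426]
tool_rot: [0.012, 1.0, 0.0, 0.001]
force: [0.7, -0.1, -4.4]
grip_width: 0.0314
gripper_force: 35.0
6080 z med -0.001999658650155847 [[-0.0175, -0.0117, -0.0284], [0.0266, 0.0118, -0.0004]]
t 7.2 pos [ 0.4527 -0.1902  0.2448] h 88.58 F [ 1.8 -0.9 -1.4] w 0.0319 gf 35.0
.50,-.05,.24,95 ->cm [-4.38 14.14  0.51] rot [-0.     0.006 -0.112]
.577,.2891,.24,108.84 ->cm [-11.23  48.23   0.55] rot [-0.001  0.006 -0.354]
```

View pics/wrist2.png

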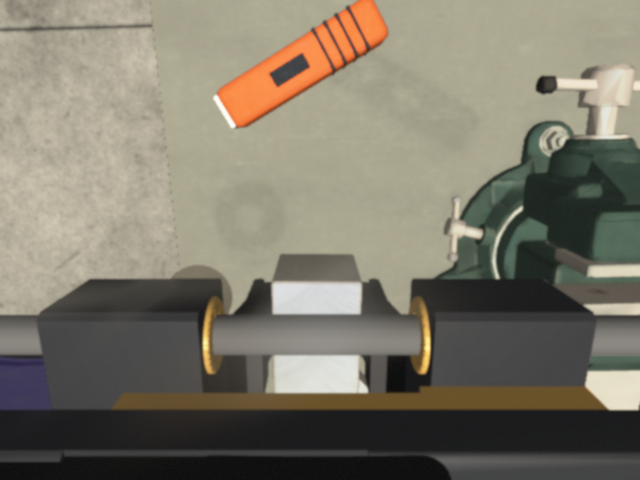

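The block is held between the fingers at about (316,300). Its top is about level with the TCP, so its base is about 37 mm below the TCP. I carry it over to the gap.

```bash
python3 -m jog '[[-0.8,3.5,0.3,0,0,-0.03,1],[-1.8,8,0.5,0,0,-0.07,1],[-2.9,12.5,0.5,0,0,-0.11,1],[-4,17,0.5,0,0,-0.14,1],[-5,21.5,0.5,0,0,-0.177,1]]'
python3 go.py .577,.2891,.24,108.84
```

```text
t: 7.7
tool_pos: [0.5063, 0.0258, 0.2342]
tool_rot: [-0.077, 0.997, -0.0, -0.0]
force: [1.2, 0.1, -3.6]
grip_width: 0.0317
gripper_force: 35.0
t 7.7 pos [0.5063 0.0258 0.2342] h 98.81 F [ 1.2  0.1 -3.6] w 0.0317 gf 35.0
.577,.2891,.24,108.84 ->cm [-11.02  24.93  -0.59] rot [ 0.    -0.001 -0.175]
```

```bash
python3 -m jog '[[-2,4.4,0,0,0,-0.04,1],[-4,8.8,0,0,0,-0.08,1],[-6,13.2,0,0,0,-0.12,1],[-8,17.6,0,0,0,-0.15,1],[-9.8,21.8,0,0,0,-0.175,1]]'
python3 -m jog '[[-0.6,1.3,0,0,0,0,1],[-0.8,2.3,0,0,0,0,1],[-0.8,2.9,0,0,0,0,1],[-0.8,3,0,0,0,0,1],[-0.8,3,0,0,0,0,1]]'
python3 go.py .577,.2891,.11,108.84 .577,.2891,.067,108.84
```

```text
t: 8.2
tool_pos: [0.5701, 0.2566, 0.2338]
tool_rot: [-0.164, 0.986, -0.0, -0.0]
force: [0.3, -0.6, -2.8]
grip_width: 0.0316
gripper_force: 35.0
t: 8.7
tool_pos: [0.5682, 0.2844, 0.2349]
tool_rot: [-0.163, 0.987, -0.0, 0.0]
force: [0.1, -0.9, -3.7]
grip_width: 0.0318
gripper_force: 35.0
t 8.7 pos [0.5682 0.2844 0.2349] h 108.71 F [ 0.1 -0.9 -3.7] w 0.0318 gf 35.0
.577,.2891,.11,108.84 ->cm [-0.98  0.17 12.49] rot [-0.     0.    -0.002]
.577,.2891,.067,108.84 ->cm [-0.98  0.17 16.79] rot [-0.     0.    -0.002]
```

```bash
python3 -m jog '[[-0.5,0.1,2,0,0,0,1],[-1,0.2,5,0,0,0,1],[-1,0.2,8,0,0,0,1],[-1,0.2,10.5,0,0,0,1],[-1,0.2,12,0,0,0,1]]'
python3 -m jog '[[0,0,0,0,0,0,1],[0,0,0,0,0,0,1],[0,0,0,0,0,0,1],[0,0,0,0,0,0,1],[0,0,0,0,0,0,1]]'
python3 - <<'E'
from h import *
s=env.read_state(); p=env.camera("wrist"); w=cloud(p).reshape(-1,3); t=s["tool_pos"]
j=np.array([.5836,.2914]);a=.3288;R=np.array([[np.cos(a),-np.sin(a)],[np.sin(a),np.cos(a)]])
q=np.c_[(w[:,:2]-j)@R,w[:,2]]
k=q[(abs(q[:,0])<.06)&(abs(q[:,1])<.012)&(abs(q[:,2]-t[2])<.008)]
print("tcp jig",(t[:2]-j)@R,"block top z-tcp",np.median(k[:,2])-t[2],"x",np.percentile(k[:,0],[1,99]))
k=q[(abs(q[:,2]-.072)<.004)&(abs(q[:,1])<.07)]; print("deck front",np.percentile(k[k[:,0]<0][:,0],99))
# block front face
k=q[(abs(q[:,0])<.05)&(abs(q[:,1])<.012)&(q[:,2]>t[2]-.036)&(q[:,2]<t[2]-.008)&(q[:,2]>.076)]; print("rear face x",np.median(k[:,0]) if len(k) else None, "zmin",k[:,2].min() if len(k) else 0)
cv2.imwrite("pics/wrist3.png",p["img"][...,::-1])
E
python3 go.py .577,.2891,.067,108.84
```

```text
t: 9.2
tool_pos: [0.5764, 0.2891, 0.1127]
tool_rot: [-0.163, 0.987, -0.001, -0.001]
force: [0.1, -0.3, -3.2]
grip_width: 0.0318
gripper_force: 35.0
t: 9.7
tool_pos: [0.5774, 0.2911, 0.1155]
tool_rot: [-0.163, 0.987, 0.0, 0.001]
force: [-0.4, 0.6, -3.9]
grip_width: 0.032
gripper_force: 35.0
tcp jig [-0.00595316  0.00176378] block top z-tcp -0.0019197159019604532 x [-0.02308654  0.02083688]
deck front -0.03073227923135823
rear face x -0.022867100339318283 zmin 0.07957051503713754
t 9.75 pos [0.5773 0.2911 0.1153] h 108.81 F [ 0.2 -0.1 -4. ] w 0.032 gf 35.0
.577,.2891,.067,108.84 ->cm [ 0.09 -0.18  4.83] rot [ 0.     0.001 -0.001]
```

View pics/wrist3.png

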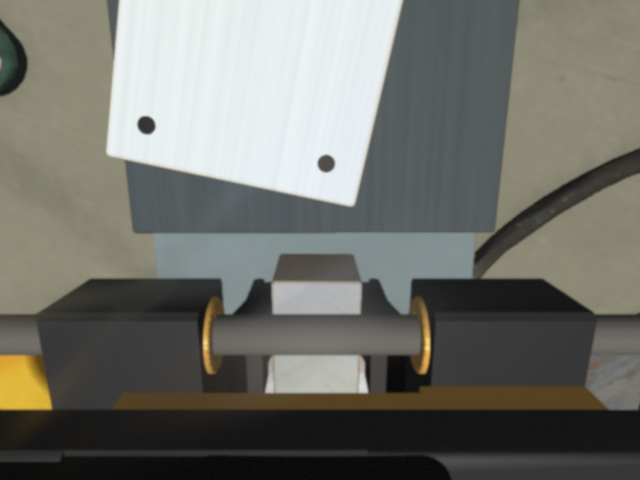

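The wrist view shows the block square over the gap, with the deck edge at row 232 and the plate behind it. The block's centre is +2 mm in jig x. I lower it.

```bash
python3 -m jog '[[0.15,-0.1,1,0,0,0,1],[0.15,-0.15,2,0,0,0,1],[0.15,-0.15,3,0,0,0,1],[0.15,-0.15,3.8,0,0,0,1],[0.15,-0.15,4.2,0,0,0,1]]'
python3 -m jog '[[0,0,0.1,0,0,0,1],[0,0,0.2,0,0,0,1],[0,0,0.3,0,0,0,1],[0,0,0.4,0,0,0,1],[0,0,0.4,0,0,0,1]]'
python3 go.py
```

```text
t: 10.25
tool_pos: [0.5754, 0.2887, 0.071]
tool_rot: [-0.163, 0.987, -0.0, -0.001]
force: [0.1, -0.3, -3.0]
grip_width: 0.0318
gripper_force: 35.0
t: 10.75
tool_pos: [0.5761, 0.289, 0.0687]
tool_rot: [-0.163, 0.987, 0.0, 0.0]
force: [-0.1, -0.1, -4.4]
grip_width: 0.0314
gripper_force: 35.0
t 10.75 pos [0.5761 0.289  0.0687] h 108.81 F [-0.1 -0.1 -4.4] w 0.0314 gf 35.0
```

```bash
python3 -m jog '[[0,0,0.05,0,0,0,1],[0,0,0.1,0,0,0,1],[0,0,0.15,0,0,0,1],[0,0,0.15,0,0,0,1],[0,0,0.15,0,0,0,1]]'
python3 -m jog '[[0,0,0.05,0,0,0,1],[0,0,0.1,0,0,0,1],[0,0,0.15,0,0,0,1],[0,0,0.15,0,0,0,1],[0,0,0.15,0,0,0,1]]'|grep -A9 pos
```

```text
t: 11.25
tool_pos: [0.5761, 0.289, 0.0675]
tool_rot: [-0.163, 0.987, 0.0, 0.0]
force: [-2.9, -1.9, 2.9]
grip_width: 0.0316
gripper_force: 35.0
tool_pos: [0.5761, 0.289, 0.0674]
tool_rot: [-0.163, 0.987, 0.0, 0.0]
force: [-7.9, -4.7, 16.5]
grip_width: 0.032
gripper_force: 35.0
```

Contact is felt at about z 0.0675. I release partly, then fully, and rise.

```bash
python3 -m jog '[[0,0,-0.1,0,0,0,0.5],[0,0,-0.15,0,0,0,0],[0,0,-0.15,0,0,0,0],[0,0,-0.15,0,0,0,0],[0,0,-0.15,0,0,0,0]]'
python3 -m jog '[[0,0,-0.3,0,0,0,0],[0,0,-1.5,0,0,0,0],[0,0,-4,0,0,0,0],[0,0,-7,0,0,0,0],[0,0,-10,0,0,0,0]]'
python3 -m jog '[[3.5,0,0,0,0,0,0],[7,0,0,0,0,0,0],[7,0,0,0,0,0,0],[7,0,0,0,0,0,0],[7,0,0,0,0,0,0]]'
python3 - <<'E'
from h import *
j=np.array([.5836,.2914]);a=.3288;R=np.array([[np.cos(a),-np.sin(a)],[np.sin(a),np.cos(a)]])
for n in ("top","wrist"):
    p=env.camera(n); w=cloud(p).reshape(-1,3)
    q=np.c_[(w[:,:2]-j)@R,w[:,2]]
    k=q[(abs(q[:,0])<.031)&(abs(q[:,1])<.06)&(q[:,2]>.058)&(q[:,2]<.075)]; k=k[abs(k[:,0]+0)<.029]
    if len(k): print(n,len(k),np.median(k[:,2]),cv2.minAreaRect((k[:,:2]*1000).astype(np.float32)))
    k=q[(q[:,2]>.081)&(q[:,2]<.091)&(q[:,0]<-.03)&(q[:,0]>-.22)&(abs(q[:,1])<.09)]
    if len(k): print("plate",len(k),np.median(k[:,2]),cv2.minAreaRect((k[:,:2]*1000).astype(np.float32)))
    cv2.imwrite(f"pics/{n}4.png",p["img"][...,::-1])
E
python3 go.py
```

```text
t: 12.25
tool_pos: [0.576, 0.289, 0.0669]
tool_rot: [-0.163, 0.987, -0.0, -0.0]
force: [-0.5, -0.7, 0.1]
grip_width: 0.0637
gripper_force: 0.0
t: 12.75
tool_pos: [0.5761, 0.2889, 0.1691]
tool_rot: [-0.163, 0.987, 0.0, 0.0]
force: [0.6, 0.7, -0.3]
grip_width: 0.087
gripper_force: 0.0
t: 13.25
tool_pos: [0.5107, 0.2668, 0.1679]
tool_rot: [-0.163, 0.987, 0.0, 0.001]
force: [-0.1, -1.1, 0.5]
grip_width: 0.0871
gripper_force: 0.0
top 470 0.06558690811400336 ((-1.0529212951660156, -0.27950477600097656), (32.64628219604492, 49.885597229003906), 89.74149322509766)
plate 2575 0.08562624245843525 ((-123.49842834472656, -18.05657196044922), (100.52692413330078, 140.51504516601562), 77.6457290649414)
wrist 1845 0.06565855031691484 ((4.9457902908325195, 0.6157646179199219), (31.892784118652344, 27.22827911376953), 89.59711456298828)
plate 52984 0.08560845019298324 ((-122.46560668945312, -16.678089141845703), (100.4007797241211, 140.1433868408203), 78.1278076171875)
t 13.35 pos [0.5106 0.2667 0.1673] h 108.79 F [0.3 0.1 0.3] w 0.0873 gf 0.0
```

The block sits at (-1, 0) mm in the jig, flat (top z 0.0656), and the plate hasn't moved. Next I push the plate's -y side with two open fingers to square and centre it. First I check clearance to the vise.

```bash
python3 - <<'E'
from h import *
j=np.array([.5836,.2914]);a=.3288;R=np.array([[np.cos(a),-np.sin(a)],[np.sin(a),np.cos(a)]])
p=dict(np.load("top.npz")); w=cloud(p).reshape(-1,3); q=np.c_[(w[:,:2]-j)@R,w[:,2]]
for zz in (.06,.12,.135):
  k=q[(q[:,2]>zz)&(q[:,2]<.3)&(q[:,1]<-.085)&(q[:,0]>-.25)&(q[:,0]<.05)]
  if len(k): print(zz,"nearest y",k[np.argmax(k[:,1])].round(3), np.percentile(k[:,1],99))
t=j+R@[-.12,-.102]; print("start",t, "end", j+R@[-.12,-.0595],env.read_state()["joints"].round(2))
E
python3 go.py .500,.156,.167,18.84
```

```text
0.06 nearest y [ 0.048 -0.136  0.064] -0.15825586724133117
0.12 nearest y [-0.218 -0.174  0.154] -0.18144755346537686
0.135 nearest y [-0.218 -0.174  0.154] -0.18047585981181777
start [0.50296491 0.15611518] end [0.48924134 0.19633848] [-0.85  0.24  0.34  1.76 -0.09  1.15  1.41]
t 13.35 pos [0.5106 0.2667 0.1673] h 108.79 F [0.3 0.1 0.3] w 0.0873 gf 0.0
.500,.156,.167,18.84 ->cm [  4.57 -10.13   0.03] rot [0.00e+00 1.00e-03 1.57e+00]
```

```bash
python3 -m jog '[[1,-2,0,0,0,0.14,0],[2,-4,0,0,0,0.28,0],[3,-6,0,0,0,0.42,0],[4,-8,0,0,0,0.56,0],[4.3,-10.1,0,0,0,0.7,0]]'
python3 -m jog '[[0,0,0,0,0,0.14,0],[0,0,0,0,0,0.28,0],[0,0,0,0,0,0.42,0],[0,0,0,0,0,0.56,0],[0,0,0,0,0,0.7,0]]'
python3 -m jog '[[0,0,0,0,0,0.1,0],[0,0,0,0,0,0.17,0],[0,0,0,0,0,0.17,0],[0,0,0,0,0,0.17,0],[0,0,0,0,0,0.17,0]]'
python3 go.py .503,.156,.098,18.84 .4892,.1963,.098,18.84
```

```text
t: 13.85
tool_pos: [0.5017, 0.156, 0.167]
tool_rot: [0.188, 0.982, -0.0, -0.0]
force: [0.5, 0.7, 0.4]
grip_width: 0.0871
gripper_force: 0.0
t: 14.35
tool_pos: [0.5023, 0.1569, 0.1671]
tool_rot: [0.513, 0.858, -0.0, 0.0]
force: [-0.2, 0.7, 0.3]
grip_width: 0.0867
gripper_force: 0.0
t: 14.85
tool_pos: [0.5019, 0.1569, 0.167]
tool_rot: [0.581, 0.814, -0.0, 0.0]
force: [0.4, 0.9, 0.6]
grip_width: 0.0868
gripper_force: 0.0
t 14.85 pos [0.5019 0.1569 0.167 ] h 18.94 F [0.4 0.9 0.6] w 0.0868 gf 0.0
.503,.156,.098,18.84 ->cm [-0.12  0.08  6.9 ] rot [-0.     0.     0.002]
.4892,.1963,.098,18.84 ->cm [4.14 0.08 6.9 ] rot [-0.     0.     0.002]
```

```bash
python3 -m jog '[[-0.1,0.1,2.5,0,0,0,0],[-0.1,0.1,5,0,0,0,0],[-0.1,0.1,6.3,0,0,0,0],[-0.1,0.1,6.9,0,0,0,0],[-0.1,0.1,6.9,0,0,0,0]]'
python3 -m jog '[[0.4,0,0,0,0,0,0],[0.8,0,0,0,0,0,0],[1.2,0,0,0,0,0,0],[1.6,0,0,0,0,0,0],[2,0,0,0,0,0,0]]'
python3 go.py .4892,.1963,.098,18.84
```

```text
t: 15.35
tool_pos: [0.5028, 0.1562, 0.0978]
tool_rot: [0.582, 0.813, -0.0, -0.0]
force: [-0.5, 0.3, 0.4]
grip_width: 0.087
gripper_force: 0.0
t: 15.85
tool_pos: [0.4971, 0.1753, 0.0986]
tool_rot: [0.582, 0.813, 0.001, 0.001]
force: [4.2, -2.8, 1.8]
grip_width: 0.0876
gripper_force: 1.6
t 15.85 pos [0.4971 0.1753 0.0986] h 18.82 F [ 4.2 -2.8  1.8] w 0.0876 gf 1.6
.4892,.1963,.098,18.84 ->cm [ 2.24 -0.07  0.06] rot [ 0.002  0.    -0.   ]
```

```bash
python3 -m jog '[[0.3,0,0,0,0,0,0],[0.6,0,0,0,0,0,0],[0.9,0,0,0,0,0,0],[1.2,0,0,0,0,0,0],[1.5,0,0,0,0,0,0]]'
python3 -m jog '[[0.2,0,0,0,0,0,0],[0.4,0,0,0,0,0,0],[0.6,0,0,0,0,0,0],[0.7,0,0,0,0,0,0],[0.7,0,0,0,0,0,0]]'
cat > plate.py <<'E'
from h import *
j=np.array([.5836,.2914]);a=.3288;R=np.array([[np.cos(a),-np.sin(a)],[np.sin(a),np.cos(a)]])
print("tcp jig",((env.read_state()["tool_pos"][:2]-j)@R).round(4))
p=env.camera("top"); w=cloud(p).reshape(-1,3); b=p["img"].reshape(-1,3).min(1)
q=np.c_[(w[:,:2]-j)@R,w[:,2],b]
k=q[(abs(q[:,2]-.0857)<.004)&(q[:,0]<.03)&(q[:,0]>-.22)&(abs(q[:,1])<.1)]
print("plate",len(k),cv2.minAreaRect((k[:,:2]*1000).astype(np.float32)),"z",np.median(k[:,2]))
E
python3 plate.py; python3 go.py
```

```text
t: 16.35
tool_pos: [0.4917, 0.1897, 0.0981]
tool_rot: [0.582, 0.813, 0.0, 0.0]
force: [3.2, -2.6, 2.0]
grip_width: 0.087
gripper_force: 1.8
t: 16.85
tool_pos: [0.4891, 0.1962, 0.098]
tool_rot: [0.582, 0.813, -0.0, -0.0]
force: [2.5, -1.8, 1.9]
grip_width: 0.0869
gripper_force: 1.4
tcp jig [-0.1202 -0.0596]
plate 107 ((-68.50027465820312, -1.5983200073242188), (136.083984375, 195.6732635498047), 89.74967956542969) z 0.08543248133700819
t 16.9 pos [0.4891 0.1962 0.098 ] h 18.87 F [ 2.5 -2.   1.5] w 0.0871 gf 1.3
```

```bash
python3 -m jog '[[-1,0,0,0,0,0,0],[-2,0,0,0,0,0,0],[-2,0,-2,0,0,0,0],[-2,0,-5,0,0,0,0],[-2,0,-7,0,0,0,0]]'
python3 -m jog '[[0,0,0,0,0,-0.14,0.35],[0,0,0,0,0,-0.28,0.35],[0,0,0,0,0,-0.42,0.35],[0,0,0,0,0,-0.56,0.35],[0,0,0,0,0,-0.7,0.35]]'
python3 -m jog '[[0,0,0,0,0,-0.14,0.35],[0,0,0,0,0,-0.28,0.35],[0,0,0,0,0,-0.42,0.35],[0,0,0,0,0,-0.56,0.35],[0,0,0,0,0,-0.7,0.35]]'
python3 plate.py; python3 - <<'E'
from h import *
j=np.array([.5836,.2914]);a=.3288;R=np.array([[np.cos(a),-np.sin(a)],[np.sin(a),np.cos(a)]])
print(j+R@[-.215,0])
E
python3 go.py .3801,.2220,.167,108.84
```

```text
t: 17.4
tool_pos: [0.496, 0.1762, 0.1694]
tool_rot: [0.582, 0.813, 0.0, -0.0]
force: [-0.5, 0.9, 0.7]
grip_width: 0.087
gripper_force: 0.0
t: 17.9
tool_pos: [0.4955, 0.1764, 0.1677]
tool_rot: [0.265, 0.964, -0.0, -0.001]
force: [0.0, -1.3, 1.0]
grip_width: 0.0589
gripper_force: 0.0
t: 18.4
tool_pos: [0.4955, 0.1763, 0.1677]
tool_rot: [-0.082, 0.997, -0.0, -0.001]
force: [-0.8, -0.2, -1.3]
grip_width: 0.0565
gripper_force: 0.0
tcp jig [-0.1205 -0.0805]
plate 312 ((-87.34207916259766, -2.0446929931640625), (232.29635620117188, 136.80953979492188), 0.049274079501628876) z 0.08532827314899855
[0.38011744 0.22197488]
t 18.45 pos [0.4955 0.1763 0.1677] h 99.87 F [ 0.8 -0.7  0.3] w 0.0565 gf 0.0
.3801,.2220,.167,108.84 ->cm [10.59  6.48  0.09] rot [ 0.    -0.001 -0.157]
```

```bash
python3 -m jog '[[3.5,2.1,0,0,0,-0.1,0.35],[7,4.3,0,0,0,-0.157,0.35],[10,6.1,0,0,0,-0.157,0.35],[10.6,6.5,0,0,0,-0.157,0.35],[10.6,6.5,0,0,0,-0.157,0.35]]'
cat >> plate.py <<'E'
k=k[(k[:,3]>150)&(k[:,0]<.0)]; c=k[:,:2]
print("bright",len(k),cv2.minAreaRect((c*1000).astype(np.float32)) if len(k) else 0)
cv2.imwrite("pics/topc.png",cv2.resize(p["img"][195:400,95:265][...,::-1],None,fx=2.9,fy=2.9))
E
python3 plate.py;python3 go.py .3801,.2220,.167,108.84
```

```text
t: 18.95
tool_pos: [0.3802, 0.2248, 0.1681]
tool_rot: [-0.157, 0.988, 0.0, -0.0]
force: [0.7, 0.6, -0.1]
grip_width: 0.0565
gripper_force: 0.0
tcp jig [-0.214   0.0027]
plate 3900 ((-84.99886322021484, -3.24737548828125), (227.24818420410156, 137.2321014404297), 0.13589927554130554) z 0.08566014375691211
bright 3798 ((-130.9295196533203, 1.1352195739746094), (134.15553283691406, 99.92345428466797), 0.06697477400302887)
t 19.0 pos [0.3813 0.2243 0.1682] h 107.98 F [0.4 0.1 0.2] w 0.0568 gf 0.0
.3801,.2220,.167,108.84 ->cm [ 0.18 -0.18  0.12] rot [ 0.     0.    -0.015]
```

View pics/topc.png

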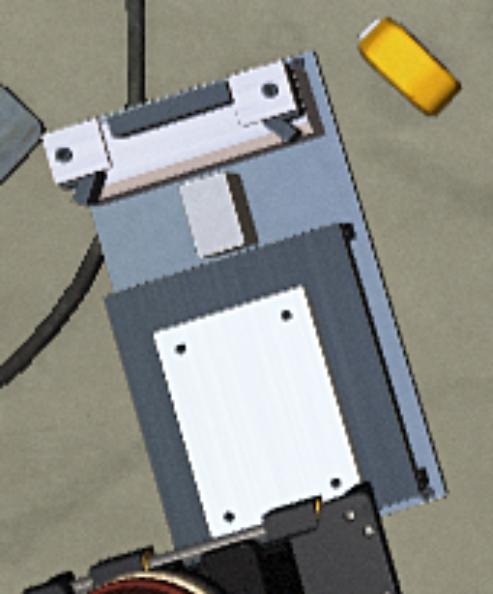

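The view shows the block in the middle of the gap at (212,215). The plate is square on the deck, its front edge running from (155,332) to (305,288), with y about +1 mm and centre x about -0.134. I go down behind its rear end.

```bash
python3 go.py .3735,.2199,.168,108.84;python3 -m jog '[[0.5,-0.1,0,0,0,-0.015,0.35],[0.9,-0.15,0,0,0,-0.015,0.35],[0.9,-0.15,0,0,0,-0.015,0.35],[0.9,-0.15,0,0,0,-0.015,0.35],[0.9,-0.15,0,0,0,-0.015,0.35]]'
python3 plate.py;python3 go.py .3735,.2199,.098,108.84
```

```text
t 19.0 pos [0.3813 0.2243 0.1682] h 107.98 F [0.4 0.1 0.2] w 0.0568 gf 0.0
.3735,.2199,.168,108.84 ->cm [ 0.88 -0.18  0.02] rot [ 0.     0.    -0.015]
t: 19.5
tool_pos: [0.373, 0.2204, 0.1681]
tool_rot: [-0.164, 0.986, -0.0, 0.0]
force: [-0.5, 0.4, 0.6]
grip_width: 0.0566
gripper_force: 0.0
tcp jig [-0.2222  0.0008]
plate 4103 ((-87.30567169189453, -1.1156005859375), (137.59152221679688, 232.87124633789062), 89.91446685791016) z 0.08559558798686423
bright 4000 ((-133.5171356201172, 0.8255043029785156), (139.3819122314453, 100.33424377441406), 0.09345407038927078)
t 19.55 pos [0.373  0.2204 0.1681] h 108.9 F [0.1 0.1 0.6] w 0.056 gf 0.0
.3735,.2199,.098,108.84 ->cm [-0.03 -0.06  7.01] rot [-0.     0.     0.001]
```

```bash
python3 -m jog '[[0,-0.05,2,0,0,0,0.35],[0,-0.05,4,0,0,0,0.35],[0,-0.05,5.8,0,0,0,0.35],[0,-0.05,6.8,0,0,0,0.35],[0,-0.05,7,0,0,0,0.35]]'
python3 -m jog '[[-0.4,0,0,0,0,0,0.35],[-0.8,0,0,0,0,0,0.35],[-1.2,0,0,0,0,0,0.35],[-1.6,0,0,0,0,0,0.35],[-2,0,0,0,0,0,0.35]]'
python3 plate.py;python3 go.py
```

```text
t: 20.05
tool_pos: [0.3725, 0.2196, 0.0971]
tool_rot: [-0.164, 0.986, -0.001, -0.001]
force: [0.3, -0.0, 0.8]
grip_width: 0.0566
gripper_force: 0.0
t: 20.55
tool_pos: [0.3913, 0.2264, 0.0985]
tool_rot: [-0.164, 0.986, -0.0, -0.001]
force: [-6.6, -2.7, 6.3]
grip_width: 0.0563
gripper_force: 3.7
tcp jig [-0.2029  0.0006]
plate 3600 ((-79.27616882324219, -1.232757568359375), (137.8708953857422, 216.52090454101562), 89.83065795898438) z 0.08561666660215003
bright 3514 ((-119.63690948486328, 0.9891357421875), (133.78302001953125, 99.90397644042969), 0.2508494555950165)
t 20.6 pos [0.3921 0.2267 0.0986] h 108.93 F [-2.5 -0.7 -0.4] w 0.0564 gf 1.5
```

```bash
python3 -m jog '[[-0.8,0,0,0,0,0,0.35],[-1.6,0,0,0,0,0,0.35],[-2.4,0,0,0,0,0,0.35],[-3.2,0,0,0,0,0,0.35],[-4,0,0,0,0,0,0.35]]'
python3 -m jog '[[-0.7,0,0,0,0,0,0.35],[-1.4,0,0,0,0,0,0.35],[-2.1,0,0,0,0,0,0.35],[-2.8,0,0,0,0,0,0.35],[-3.3,0,0,0,0,0,0.35]]'
python3 plate.py;python3 go.py
```

```text
t: 21.1
tool_pos: [0.4299, 0.2395, 0.0982]
tool_rot: [-0.164, 0.986, -0.0, -0.001]
force: [-6.7, -2.1, 5.7]
grip_width: 0.0566
gripper_force: 3.3
t: 21.6
tool_pos: [0.4613, 0.2503, 0.0982]
tool_rot: [-0.164, 0.986, -0.0, -0.0]
force: [-7.0, -1.6, 5.7]
grip_width: 0.0571
gripper_force: 3.4
tcp jig [-0.129   0.0006]
plate 3282 ((-34.0369758605957, -2.1032638549804688), (125.64360809326172, 139.03085327148438), 0.05427725985646248) z 0.08553712639952146
bright 2644 ((-48.20508575439453, 1.4995346069335938), (96.16912841796875, 100.33851623535156), 0.08480451256036758)
t 21.65 pos [0.462  0.2505 0.0983] h 108.92 F [-1.6 -0.4 -0.4] w 0.0565 gf 0.9
```

```bash
python3 -m jog '[[-0.5,0,0,0,0,0,0.35],[-1,0,0,0,0,0,0.35],[-1.5,0,0,0,0,0,0.35],[-2,0,0,0,0,0,0.35],[-2.5,0,0,0,0,0,0.35]]'
python3 -m jog '[[-0.3,0,0,0,0,0,0.35],[-0.6,0,0,0,0,0,0.35],[-0.9,0,0,0,0,0,0.35],[-1.1,0,0,0,0,0,0.35],[-1.3,0,0,0,0,0,0.35]]'
python3 plate.py;python3 go.py
```

```text
t: 22.15
tool_pos: [0.4846, 0.2582, 0.0981]
tool_rot: [-0.164, 0.986, -0.0, -0.0]
force: [-5.8, -2.2, 3.1]
grip_width: 0.0568
gripper_force: 2.8
t: 22.65
tool_pos: [0.4967, 0.2624, 0.0981]
tool_rot: [-0.164, 0.986, -0.0, -0.0]
force: [-6.6, -2.8, 4.3]
grip_width: 0.0565
gripper_force: 3.0
tcp jig [-0.0916  0.0006]
plate 2272 ((-13.102523803710938, -3.1143035888671875), (86.00630187988281, 140.20004272460938), 0.12427487224340439) z 0.08558043513946717
bright 1391 ((-28.054086685180664, 1.2827377319335938), (99.67715454101562, 56.079322814941406), 89.98421478271484)
t 22.7 pos [0.497  0.2625 0.0981] h 108.92 F [-2.9 -0.   2.3] w 0.0569 gf 2.1
```

```bash
python3 -m jog '[[-0.1,0,0,0,0,0,0.35],[-0.2,0,0,0,0,0,0.35],[-0.3,0,0,0,0,0,0.35],[-0.4,0,0,0,0,0,0.35],[-0.4,0,0,0,0,0,0.35]]'
python3 -m jog '[[-0.05,0,0,0,0,0,0.35],[-0.1,0,0,0,0,0,0.35],[-0.15,0,0,0,0,0,0.35],[-0.2,0,0,0,0,0,0.35],[-0.2,0,0,0,0,0,0.35]]'
python3 go.py
```

```text
t: 23.2
tool_pos: [0.5006, 0.2637, 0.0981]
tool_rot: [-0.164, 0.986, -0.0, -0.0]
force: [-3.9, -2.2, 3.1]
grip_width: 0.057
gripper_force: 2.5
t: 23.7
tool_pos: [0.501, 0.2638, 0.098]
tool_rot: [-0.164, 0.986, -0.0, -0.002]
force: [-12.9, -4.4, 10.6]
grip_width: 0.0565
gripper_force: 6.5
t 23.7 pos [0.501  0.2638 0.098 ] h 108.92 F [-12.9  -4.4  10.6] w 0.0565 gf 6.5
```

The stop is reached: the force rises and the TCP stalls at jig x of about -0.087. I back off, rise, withdraw and check.

```bash
python3 -m jog '[[0.5,0,0,0,0,0,0.35],[1.5,0,0,0,0,0,0.35],[2.5,0,0,0,0,0,0.35],[2.5,0,-3,0,0,0,0.35],[2.5,0,-7,0,0,0,0.35]]'
python3 -m jog '[[3,0,-3,0,0,0,0.35],[6,0,-6,0,0,0,0.35],[9,0,-9,0,0,0,0.35],[9.5,0,-10,0,0,0,0.35],[9.5,0,-10,0,0,0,0.35]]'
python3 -m jog '[[0,0,0,0,0,0,0.35],[0,0,0,0,0,0,0.35],[0,0,0,0,0,0,0.35],[0,0,0,0,0,0,0.35],[0,0,0,0,0,0,0.35]]'
python3 plate.py; python3 - <<'E'
from h import *
j=np.array([.5836,.2914]);a=.3288;R=np.array([[np.cos(a),-np.sin(a)],[np.sin(a),np.cos(a)]])
p=env.camera("top"); w=cloud(p).reshape(-1,3); q=np.c_[(w[:,:2]-j)@R,w[:,2]]
k=q[(abs(q[:,2]-.0857)<.003)&(q[:,0]<.025)&(q[:,0]>-.1)&(abs(q[:,1])<.07)]
A=np.c_[k[:,:2],np.ones(len(k))]; print("plane",np.linalg.lstsq(A,k[:,2],rcond=None)[0].round(4)); m=cv2.minAreaRect((k[:,:2]*1000).astype(np.float32)); print(m,"rear x",np.percentile(k[:,0],.5),"y",np.percentile(k[:,1],[.5,99.5]))
E
python3 go.py
```

```text
t: 24.2
tool_pos: [0.4771, 0.2553, 0.1672]
tool_rot: [-0.164, 0.986, -0.001, -0.002]
force: [0.8, 1.4, 0.1]
grip_width: 0.0566
gripper_force: 0.0
t: 24.7
tool_pos: [0.3891, 0.2259, 0.2697]
tool_rot: [-0.165, 0.986, 0.001, 0.002]
force: [-0.2, 0.1, -0.1]
grip_width: 0.0568
gripper_force: 0.0
t: 25.2
tool_pos: [0.3891, 0.2254, 0.2675]
tool_rot: [-0.164, 0.986, -0.0, -0.0]
force: [-1.1, 0.5, -0.3]
grip_width: 0.057
gripper_force: 0.0
tcp jig [-0.2054  0.0003]
plate 3084 ((-23.551021575927734, 0.476287841796875), (107.09758758544922, 141.64332580566406), 0.13365550339221954) z 0.08564459685283292
bright 2166 ((-38.40100860595703, 1.6312484741210938), (100.54705047607422, 76.6094970703125), 89.97562408447266)
plane [ 0.0009 -0.0005  0.0856]
((-26.057186126708984, 1.094696044921875), (102.01593017578125, 100.96512603759766), 0.10083606839179993) rear x -0.07652964401592496 y [-0.04835019  0.05033982]
t 25.3 pos [0.3891 0.2255 0.2678] h 108.91 F [ 0.5  1.  -0. ] w 0.0563 gf 0.0
```

View pics/topc.png

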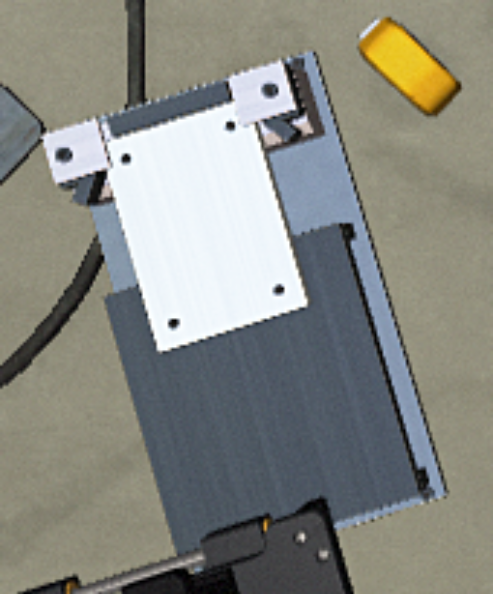

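The plate is home against the stop under both keepers: rear edge at x -0.077, y about +1 mm, square and flat. The tape measure hasn't moved.

```bash
python3 -c "
from cell import env; print(env.job_done())"
```

```text
the job is handed in; nothing more can be done
None
```

The job is handed in, with no verdict returned: the short block measured flat about 1 mm off the middle of the gap before the plate covered it, and the plate is against the stop under both keepers, about 1 mm off centre and square. I saw no contact with the bystanders, but only the tape measure was in the final picture.

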